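# Pin the hold-down bar in the carver's bench fork

## Task

On the carver's bench, take the longest of the three headed pins, the one with the biggest head, out of the wooden rack and push it down through the holes of the steel fork and of the bar that lies in it, until its collar sits fully home on top of the fork. Let go of it there, and leave the other two pins in the rack.

Things in the scene. Friction and masses are not known exactly. Their poses are not given: they have to be found in the camera images.
- pin: The longest pin, hanging upright in the rack. Origin: on its axis, underside of its collar; z up to the grip. Collar 44 mm across, 6 thick. Above it a wooden grip 28 mm across, 38 tall (6 to 44 mm above the origin), taken from above. Below it a steel shank 18 mm across, 56 long, the last 12 mm tapering to an 8 mm nose. 0.15 to 0.26 kg.
- fork_seat (a point): Centre of the hole in the fixed fork's 56 mm square top, 72 mm over the bench; z up. Hole: upper cheek 28 mm wide, 10 thick, then the bar's 12 mm lug (24 wide), lower cheek (26 wide); free room for 64 mm down. The flat bar, below the fork's top, runs 250 mm along +x over a panel; stiff pivot, its hole starts up to 4.5 mm aside: the nose pushes it into line, a few N.
- short_pin: Short pin, stays in the rack: shank 18 mm across, 26 long; collar 36 mm, wooden grip 26 mm across, 22 tall; origin as the pin's. The rack is fixed: a board 50 x 260 mm, 12 thick, top 90 mm over the bench, on end legs; three loose 24 mm holes in a row, 80 mm apart, a pin hanging by its collar in each, in any order.
- thin_pin: Thin pin, stays in the rack: shank 10 mm across, 42 long; collar 36 mm across, 6 thick, wooden grip 22 mm across, 22 tall. Origin and axes as the pin's. The three pins' axes lie on the rack's middle line.

How it is judged:
At the end, for the whole second after the job is handed in: The long pin stands at rest in the fork, through both cheeks and the lug: its axis within 10 mm of the fork hole's and within 10 degrees of upright, the underside of its collar within 5 mm of the fork's top face (horizontal distance between pin and fork_seat below 0.01 m and z of pin in the frame of fork_seat between -0.005 and 0.005 m and angle between pin's own z axis and vertical below 0.17 rad and linear speed of pin below 0.02 m/s); the robot touches nothing.
It fails at once if another pin is taken out of the rack or knocked away (moved more than 30 mm) (distance of any of short_pin, thin_pin from where it was at the start of the episode above 0.03 m).
It also fails if it takes over 42 s, if anything falls off the work surface, if the arm or the gripper's body presses on something with over 40 N, if the wrist force passes 120 N, or if a joint passes its speed limit or range.

## Robot

A 6-joint arm with a two-finger parallel gripper is mounted at the origin on the work surface. World frame = base frame: x ahead of the robot, y to its left, z up, the work surface at z = 0. Lengths are in m, angles in rad, forces in N, time in s.
With the tool pointing down it reaches from about 0.4 to 0.825 m from the base axis. Payload 7 kg.
Tool frame: the origin (TCP) lies at the very end of the fingers, on their centre line; the grasp point (between the pads) lies arm.hold_point_z behind it (arm.hold_point_z is the distance from the TCP to the grasp point, in m); z points along the fingers, y is the line along which they close (so a half turn about z gives the same grasp; the last joint's range is limited). The gripper opens to 88 mm and grips with 3 to 60 N. Pads are 19 mm wide; open, the fingers measure 130 mm over their backs; the gripper's body (78 mm by 193 mm) begins 47 mm behind the grasp point.
Start: joints at [1.559, 0.359, 0.012, 0, -1.224, -0.288], TCP at [0.199, 0.645, 0.227] pointing down, gripper open.
Joint ranges: [-3.07, 3.07], [-1.43, 2.12], [-1.02, 1.25], [-3.03, 1.67], [-3.05, -0], [-3.03, 3.03]. Speed limits (rad/s): [2.39, 2.39, 3.01, 3.14, 3.14, 3.14].

## Interface

Orientations are given as [roll, pitch, yaw] about the fixed x, y, z axes, in that order (R = Rz(yaw) Ry(pitch) Rx(roll)).
In Python, from station import arm gives the robot as it stands.
- The arm moves only by the tool pendant, called after ">>>" as name([rows], argument=value, ...), one row to a line, values as JSON. Schema: {"type":"object","properties":{"increments":{"type":"array","items":{"type":"object","properties":{"aperture":{"type":"number"},"tx":{"type":"number"},"ty":{"type":"number"},"tz":{"type":"number"},"twist":{"type":"number"}},"additionalProperties":false,"required":["aperture"]},"minItems":1,"maxItems":20},"clamp_n":{"type":"number"},"only":{"type":"string"},"quiet":{"type":"boolean"},"lines":{"type":"string"}},"required":["increments"],"additionalProperties":false}. increments is a list of rows, 1 to 20 of them, each an object with the fields aperture (the finger opening in m), tx, ty, tz (the shift in normalised numbers (1 is 0.75 m)), twist (a turn about the tool's z in normalised numbers (1 is 4 rad)); a field left out counts as zero (the opening has to be given); each row is the pose to reach, as a shift and turn from the pose commanded when the call began, along the tool's axes at that moment; what a row does not reach only later rows make up. A row lasts 1/12 s, in which the tool goes at most 0.0417 m and 0.125 rad, less where a joint would pass 70% of its speed; a pose out of reach is approached as far as the arm can. The fingers move at their own pace and stop on an object; clamp_n is the grip in N (left out, the last holds). Time passes only in rows, so rows that do not move let the fingers close. The tool returns the time, the measured TCP pose, the force, the opening and the grip force at its end. only (a regular expression) keeps the lines of the reply that match it, lines (a string "A,B") keeps lines A to B, and quiet returns only ok. Shift and turn numbers lie between -1 and 1, and a call with a number outside is refused. Input that does not fit is refused with a message, and nothing moves.
- arm.get_state(): the state, without advancing time (a new reading comes with each control period).
- arm.grab_frame(name): name is "scene" or "top"; returns the picture (480x640x3 uint8, red, green, blue); there is no depth.
- arm.camera_params(name): a dict with "fx", "fy", "cx", "cy" (pixels), "T" (4x4, takes a point from camera to world coordinates). Camera axes: x right, y down, z forward; pixel columns grow to the right and rows downward; lengths in m; the calibration is good to about 2 mm. A picture is of the moment at which its call begins. camera_params takes no time and is no camera call.
- arm.job_done(): hands the job in; it is judged then, once.
The state is a dict: "t": time; "q": joint angles; "qd": joint speeds; "joint_efforts": joint torques, N m; "eef_pos": TCP position; "ee_rot": TCP orientation; "force": force on the tool from outside, world axes, zero at the start; "moment": the same for the moment, N m; "width": finger opening in m; "gripper_force": force on a finger pad.
Only numpy, scipy, OpenCV 4.12 (cv2) and the standard library are available. Lean on these libraries where they do the work, as an engineer would, in place of code of your own. Each camera call takes 0.05 s, during which the arm holds its last target. There are 200 camera calls.

## Working session

There is one attempt and no reset: what is moved stays moved. The work goes in short steps, Python scripts to look and compute and a tool call to move; the robot and the scene stay as the last step left them, time stands still between calls to the robot, and variables do not carry over. Pictures are saved under pics/ and viewed, at most 10 in all, crops included, and the job is handed in when it is done.

```bash
ls; mkdir -p pics; python3 - <<'E'
from station import arm
import cv2,numpy as np
for n in("scene","top"):
    cv2.imwrite(f"pics/{n}0.png",arm.grab_frame(n)[:,:,::-1])
    p=arm.camera_params(n);print(n,p["fx"],p["fy"],p["cx"],p["cy"]);print(np.round(p["T"],4))
s=arm.get_state();print(s,arm.hold_point_z)
E
```

```text
pics
station.py
scene 519.2501408689053 519.2501408689053 324.4839235044731 245.4414389775705
[[-0.2697  0.7731 -0.5741  1.0617]
 [ 0.9629  0.2195 -0.1568  0.1598]
 [ 0.0048 -0.5951 -0.8036  0.8723]
 [ 0.      0.      0.      1.    ]]
top 542.7834986415015 542.7834986415015 317.46379814392486 235.59332630819952
[[ 2.290e-02 -9.953e-01  9.370e-02  4.634e-01]
 [-9.997e-01 -2.310e-02 -7.000e-04  1.260e-02]
 [ 2.800e-03 -9.370e-02 -9.956e-01  9.540e-01]
 [ 0.000e+00  0.000e+00  0.000e+00  1.000e+00]]
{'t': 0.1, 'q': array([ 1.55908393e+00,  3.59279597e-01,  1.11368729e-02, -3.00453401e-04,
       -1.22412117e+00, -2.88122588e-01]), 'qd': array([ 0.00061321, -0.00126571,  0.00350385,  0.00247315, -0.00133008,
       -0.00172983]), 'joint_efforts': array([-2.36485401e-03, -5.84164917e+01,  2.93753242e+01,  7.01558724e+00,
        1.01794774e-02, -6.20389278e-05]), 'eef_pos': array([0.19925467, 0.64444625, 0.22573499]), 'ee_rot': array([ 3.14010531e+00, -1.46230330e-04, -2.99937170e-01]), 'force': array([ 0.4492372 , -0.0182875 , -0.70426406]), 'moment': array([-0.04438002, -0.01168329, -0.00688276]), 'gripper_force': 0.0, 'width': 0.08785268656666585} 0.0188
```

View pics/scene0.png

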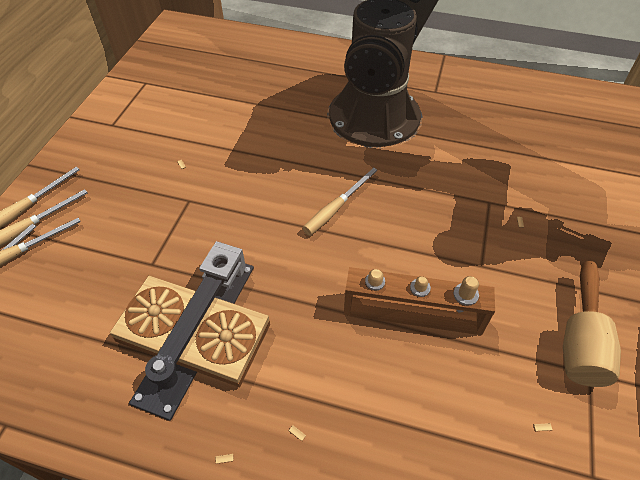

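View pics/top0.png

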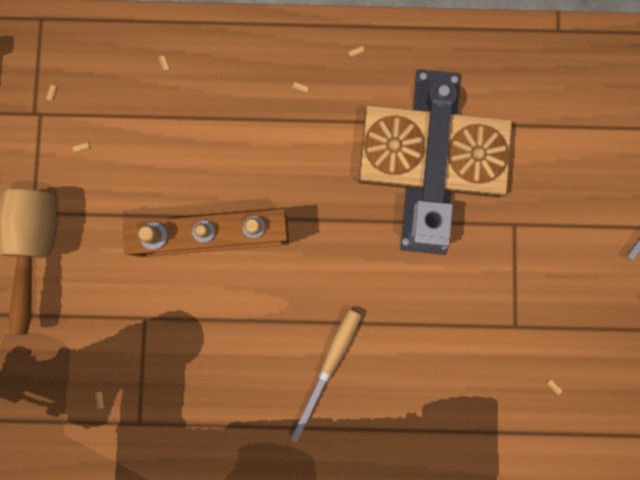

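The long pin is at top view (152,235) and scene view (467,290), with the biggest head. The other two pins are at (204,231) and (254,226), and the fork top is at (432,222). Next I'll measure them with masks.

```bash
cat > h.py <<'E'
import cv2,numpy as np
from station import arm
def ray(n,u,v):
    p=arm.camera_params(n);T=np.array(p["T"])
    return T[:3,3],T[:3,:3]@np.array([(u-p["cx"])/p["fx"],(v-p["cy"])/p["fy"],1])
def onz(n,u,v,z):
    o,d=ray(n,u,v);return o+d*(z-o[2])/d[2]
def proj(n,P):
    p=arm.camera_params(n);T=np.array(p["T"]);c=T[:3,:3].T@(np.array(P)-T[:3,3])
    return np.array([p["fx"]*c[0]/c[2]+p["cx"],p["fy"]*c[1]/c[2]+p["cy"]])
def tri(u1,u2):
    (o1,d1),(o2,d2)=ray("top",*u1),ray("scene",*u2)
    A=np.stack([d1,-d2],1);s=np.linalg.lstsq(A,o2-o1,rcond=None)[0]
    a,b=o1+s[0]*d1,o2+s[1]*d2;return (a+b)/2,np.linalg.norm(a-b)
def blobs(n,im,mask,roi,amin):
    x0,y0,x1,y1=roi;m=np.zeros_like(mask);m[y0:y1,x0:x1]=mask[y0:y1,x0:x1]
    cs,_=cv2.findContours(m,cv2.RETR_CCOMP,cv2.CHAIN_APPROX_NONE)
    return [c for c in cs if cv2.contourArea(c)>amin]
E
python3 - <<'E'
from h import *
rois={"top":[(120,200,300,265),(395,190,465,260)],"scene":[(340,255,500,310),(190,235,260,290)]}
for n in rois:
    im=cv2.imread(f"pics/{n}0.png");h=cv2.cvtColor(im,cv2.COLOR_BGR2HSV)
    grey=((h[...,1]<70)&(h[...,2]>90)).astype(np.uint8)*255
    tan=((h[...,0]>12)&(h[...,0]<25)&(h[...,1]>70)&(h[...,2]>170)).astype(np.uint8)*255
    for nm,mk,r,a in(("collar",grey,rois[n][0],40),("tan",tan,rois[n][0],30),("fork",grey,rois[n][1],20)):
        for c in blobs(n,im,mk,r,a):
            (cx,cy),(w,hh),an=cv2.minAreaRect(c);b=cv2.boundingRect(c)
            print(n,nm,np.round([cx,cy,w,hh,an],1),b,cv2.contourArea(c),"z.072",onz(n,cx,cy,.072)[:2].round(4),"z.096",onz(n,cx,cy,.096)[:2].round(4),"z.134",onz(n,cx,cy,.134)[:2].round(4))
    for i,(x0,y0,x1,y1) in enumerate(rois[n]):
        cv2.imwrite(f"pics/c_{n}{i}.png",cv2.resize(im[y0:y1,x0:x1],None,fx=4,fy=4,interpolation=cv2.INTER_CUBIC))
a=[cv2.imread(f"pics/c_{n}{i}.png") for n in rois for i in(0,1)]
C=np.zeros((600,800,3),np.uint8)
C[:260,:720]=a[0];C[260:260+220,:640]=a[2]
cv2.imwrite("pics/pins.png",C)
D=np.zeros((300,600,3),np.uint8);D[:280,:280]=a[1];D[:220,300:580]=a[3];cv2.imwrite("pics/fork.png",D)
E
```

```text
top collar [155.2 235.8  22.5  27.5  16.4] (142, 222, 25, 27) 209.5 z.072 [0.54   0.2765] z.096 [0.5379 0.2693] z.134 [0.5346 0.2579]
top collar [203.2 231.1  21.8  21.8  71.6] (192, 220, 23, 23) 364.0 z.072 [0.5495 0.1987] z.096 [0.5472 0.1936] z.134 [0.5435 0.1856]
top collar [201.8 230.3  15.6  14.8  45. ] (193, 223, 18, 15) 183.5 z.072 [0.5508 0.2011] z.096 [0.5485 0.196 ] z.134 [0.5447 0.1879]
top collar [253.5 226.5  21.   21.   90. ] (243, 216, 22, 22) 124.5 z.072 [0.559  0.1169] z.096 [0.5564 0.114 ] z.134 [0.5522 0.1095]
top tan [209.5 256.   16.  179.   90. ] (120, 248, 180, 17) 1768.0 z.072 [0.5091 0.1867] z.096 [0.5078 0.182 ] z.134 [0.5059 0.1745]
top tan [144.5 233.5  13.   13.   90. ] (138, 227, 14, 14) 134.5 z.072 [0.5434 0.2942] z.096 [0.5412 0.2865] z.134 [0.5377 0.2744]
top tan [199.5 230.    8.    9.   90. ] (195, 226, 10, 9) 63.0 z.072 [0.5512 0.2048] z.096 [0.5488 0.1996] z.134 [0.545  0.1913]
top tan [251.1 225.6  12.   13.   18.4] (245, 219, 13, 14) 118.0 z.072 [0.5604 0.1208] z.096 [0.5578 0.1178] z.134 [0.5536 0.1132]
top tan [157. 205.  10.  74.  90.] (120,
[... 620 characters left out ...]
0.5678 0.2678]
scene collar [419.6 287.8  20.1  14.3  15.9] (410, 279, 21, 17) 89.5 z.072 [0.5347 0.1951] z.096 [0.5505 0.194 ] z.134 [0.5755 0.1924]
scene collar [374.4 282.1  19.6  12.4   7.6] (365, 275, 20, 14) 53.0 z.072 [0.5452 0.1136] z.096 [0.5607 0.1149] z.134 [0.5852 0.1171]
scene tan [419.9 277.9 163.7  46.3   5.9] (340, 255, 160, 55) 3261.5 z.072 [0.5136 0.1921] z.096 [0.53   0.1911] z.134 [0.556  0.1896]
scene fork [227.6 263.3  44.5  38.5  32.3] (199, 241, 52, 47) 1061.0 z.072 [ 0.5793 -0.1594] z.096 [ 0.5938 -0.1498] z.134 [ 0.6167 -0.1347]
scene fork [219.8 261.2  12.7  14.8  45. ] (212, 255, 17, 14) 145.0 z.072 [ 0.579  -0.1752] z.096 [ 0.5935 -0.1651] z.134 [ 0.6164 -0.1492]
```

View pics/pins.png

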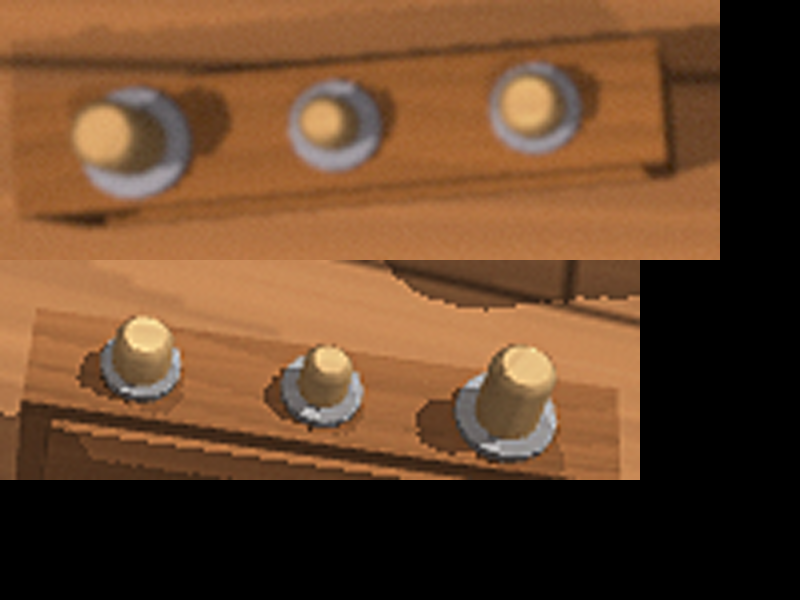

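View pics/fork.png

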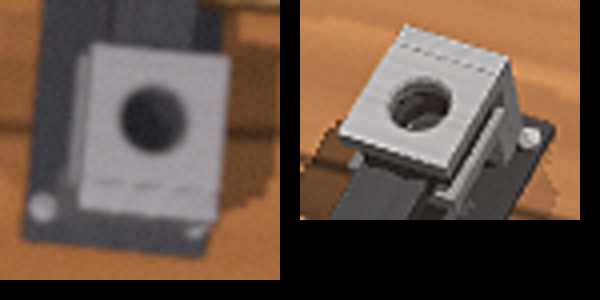

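Each pin agrees between the two views to a few mm, and the spacing comes out near 80 mm. The fork hole is at about (0.578, -0.1755) in both views, and the long pin is at about (0.539, 0.272). Moving above the pin, with the fingers closing across the rack.

Units first: shifts go in shares of 0.75 m and turns go in shares of 4 rad. So 0.434 m / 0.75 = 0.5787, 0.256 m / 0.75 = 0.3413, 1.165 rad / 4 = 0.2913.

```bash
python3 - <<'E'
from h import *
print(tri((145.5,233.6),(471.7,281.5)),onz("top",154,235.6,.094),onz("scene",466.5,293.75,.094))
E
```

```text
(array([0.53773133, 0.27448821, 0.13138098]), np.float64(0.001537578046144257)) [0.5383613  0.27189243 0.094     ] [0.5390316  0.27502654 0.094     ]
```

>>> pendant([
  {"aperture": 0.088, "tx": 0.5787, "ty": 0.3413, "tz": 0.0267, "twist": 0.2913},
  {"aperture": 0.088, "tx": 0.5787, "ty": 0.3413, "tz": 0.0267, "twist": 0.2913},
  {"aperture": 0.088, "tx": 0.5787, "ty": 0.3413, "tz": 0.0267, "twist": 0.2913},
  {"aperture": 0.088, "tx": 0.5787, "ty": 0.3413, "tz": 0.0267, "twist": 0.2913},
  {"aperture": 0.088, "tx": 0.5787, "ty": 0.3413, "tz": 0.0267, "twist": 0.2913},
  {"aperture": 0.088, "tx": 0.5787, "ty": 0.3413, "tz": 0.0267, "twist": 0.2913},
  {"aperture": 0.088, "tx": 0.5787, "ty": 0.3413, "tz": 0.0267, "twist": 0.2913},
  {"aperture": 0.088, "tx": 0.5787, "ty": 0.3413, "tz": 0.0267, "twist": 0.2913},
  {"aperture": 0.088, "tx": 0.5787, "ty": 0.3413, "tz": 0.0267, "twist": 0.2913},
  {"aperture": 0.088, "tx": 0.5787, "ty": 0.3413, "tz": 0.0267, "twist": 0.2913},
  {"aperture": 0.088, "tx": 0.5787, "ty": 0.3413, "tz": 0.0267, "twist": 0.2913},
  {"aperture": 0.088, "tx": 0.5787, "ty": 0.3413, "tz": 0.0267, "twist": 0.2913},
  {"aperture": 0.088, "tx": 0.5787, "ty": 0.3413, "tz": 0.0267, "twist": 0.2913},
  {"aperture": 0.088, "tx": 0.5787, "ty": 0.3413, "tz": 0.0267, "twist": 0.2913},
  {"aperture": 0.088, "tx": 0.5787, "ty": 0.3413, "tz": 0.0267, "twist": 0.2913},
  {"aperture": 0.088, "tx": 0.5787, "ty": 0.3413, "tz": 0.0267, "twist": 0.2913},
  {"aperture": 0.088, "tx": 0.5787, "ty": 0.3413, "tz": 0.0267, "twist": 0.2913},
  {"aperture": 0.088, "tx": 0.5787, "ty": 0.3413, "tz": 0.0267, "twist": 0.2913},
], clamp_n=30)

```text
t: 1.6
eef_pos: [0.5377, 0.2732, 0.2067]
ee_rot: [-3.141, 0.0, -1.463]
force: [-0.2, 0.5, -0.3]
width: 0.0876
gripper_force: 0.0
```

The measurements match: grip top at z 0.131 against an expected 0.134, and xy within 2 mm of the TCP. Descending and closing.

Scaled: 0.106 m / 0.75 = 0.1413, 0.09 m / 0.75 = 0.12.

>>> pendant([
  {"aperture": 0.088, "tz": 0.0533},
  {"aperture": 0.088, "tz": 0.0933},
  {"aperture": 0.088, "tz": 0.12},
  {"aperture": 0.088, "tz": 0.1413},
  {"aperture": 0.088, "tz": 0.1413},
  {"aperture": 0.088, "tz": 0.1413},
])

```text
t: 2.1
eef_pos: [0.5378, 0.2725, 0.1003]
ee_rot: [3.14, -0.001, -1.463]
force: [0.9, 0.3, 1.0]
width: 0.0871
gripper_force: 0.0
```

>>> pendant([
  {"aperture": 0.02},
  {"aperture": 0.02},
  {"aperture": 0.02},
  {"aperture": 0.02},
  {"aperture": 0.02},
  {"aperture": 0.02},
  {"aperture": 0.02},
  {"aperture": 0.02},
], clamp_n=40)

```text
t: 2.77
eef_pos: [0.5384, 0.2721, 0.1006]
ee_rot: [-3.142, 0.0, -1.465]
force: [0.9, 0.2, 1.1]
width: 0.04
gripper_force: 0.0
```

>>> pendant([
  {"aperture": 0.02},
  {"aperture": 0.02},
  {"aperture": 0.02},
  {"aperture": 0.02},
  {"aperture": 0.02},
  {"aperture": 0.02},
])

```text
t: 3.27
eef_pos: [0.5383, 0.272, 0.1005]
ee_rot: [3.141, -0.0, -1.465]
force: [-1.0, 0.1, 0.5]
width: 0.0272
gripper_force: 40.0
```

>>> pendant([
  {"aperture": 0.02, "tz": -0.0267},
  {"aperture": 0.02, "tz": -0.0667},
  {"aperture": 0.02, "tz": -0.1067},
  {"aperture": 0.02, "tz": -0.1467},
  {"aperture": 0.02, "tz": -0.1733},
  {"aperture": 0.02, "tz": -0.1733},
  {"aperture": 0.02, "tz": -0.1733},
])

```text
t: 3.85
eef_pos: [0.5386, 0.2725, 0.2314]
ee_rot: [-3.14, 0.002, -1.465]
force: [-0.9, -0.2, -3.7]
width: 0.0271
gripper_force: 40.0
```

Gripped at 27 mm, as expected for the 28 mm grip, and lifted. Carrying it to above the fork.

Scaled: 0.45 m / 0.75 = 0.6, 0.04 m / 0.75 = 0.0533.

>>> pendant([
  {"aperture": 0.02, "tx": 0.0267},
  {"aperture": 0.02, "tx": 0.0667, "ty": 0.0027},
  {"aperture": 0.02, "tx": 0.12, "ty": 0.004},
  {"aperture": 0.02, "tx": 0.1733, "ty": 0.0053},
  {"aperture": 0.02, "tx": 0.2267, "ty": 0.0067},
  {"aperture": 0.02, "tx": 0.28, "ty": 0.008},
  {"aperture": 0.02, "tx": 0.3333, "ty": 0.0093},
  {"aperture": 0.02, "tx": 0.3867, "ty": 0.0107},
  {"aperture": 0.02, "tx": 0.44, "ty": 0.0107},
  {"aperture": 0.02, "tx": 0.4933, "ty": 0.0107},
  {"aperture": 0.02, "tx": 0.5333, "ty": 0.0107},
  {"aperture": 0.02, "tx": 0.5733, "ty": 0.0107, "tz": 0.0267},
  {"aperture": 0.02, "tx": 0.6, "ty": 0.0107, "tz": 0.0533},
  {"aperture": 0.02, "tx": 0.6, "ty": 0.0107, "tz": 0.08},
  {"aperture": 0.02, "tx": 0.6, "ty": 0.0107, "tz": 0.08},
  {"aperture": 0.02, "tx": 0.6, "ty": 0.0107, "tz": 0.08},
])

```text
t: 5.18
eef_pos: [0.5765, -0.1763, 0.1683]
ee_rot: [3.137, 0.001, -1.466]
force: [-0.6, 0.5, -1.9]
width: 0.0273
gripper_force: 40.0
```

```bash
python3 - <<'E'
from h import *
for n in("scene","top"): cv2.imwrite(f"pics/{n}1.png",arm.grab_frame(n)[:,:,::-1])
a=cv2.imread("pics/scene1.png")[170:300,150:300];b=cv2.imread("pics/top1.png")[160:290,360:510]
cv2.imwrite("pics/look1.png",cv2.resize(np.hstack([a,b]),(780,338),interpolation=cv2.INTER_CUBIC))
s=arm.get_state();print(s["eef_pos"],s["force"])
E
```

```text
[ 0.57847033 -0.17581354  0.17111641] [ 0.48297998 -0.13094038 -1.52863065]
```

View pics/look1.png

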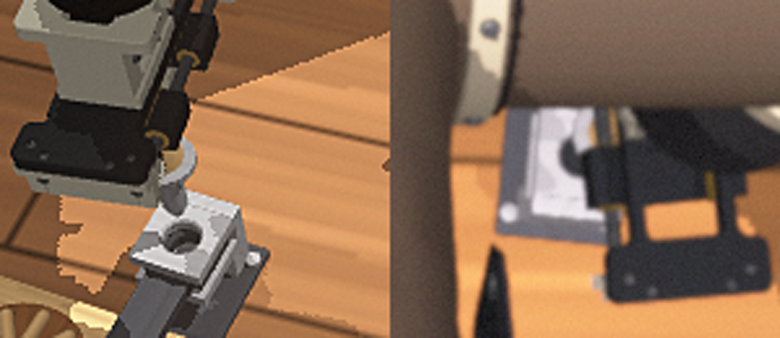

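The scene view shows the pin held upright over the hole, with the nose tip near crop (173,212), which is scene (216.5,251.5). The top view is mostly blocked. Checking the nose against its predicted position.

```bash
python3 - <<'E'
from h import *
p=arm.get_state()["eef_pos"]
for z in (.102,.105,.108): print(z,proj("scene",[.5785,-.1758,z]))
print(onz("scene",216.5,251.2,.105), onz("scene",219.3,260.8,.072))
im=cv2.imread("pics/scene1.png");h=cv2.cvtColor(im,cv2.COLOR_BGR2HSV)
# collar outline for tilt: bright ring
cr=im[215:270,195:250];cv2.imwrite("pics/nose.png",cv2.resize(cr,(550,550),interpolation=cv2.INTER_CUBIC))
E
```

```text
0.102 [216.96607308 251.5860104 ]
0.105 [216.70017718 250.62241893]
0.108 [216.4329235  249.65390694]
[ 0.57980714 -0.17564563  0.105     ] [ 0.57829082 -0.17639507  0.072     ]
```

View pics/nose.png

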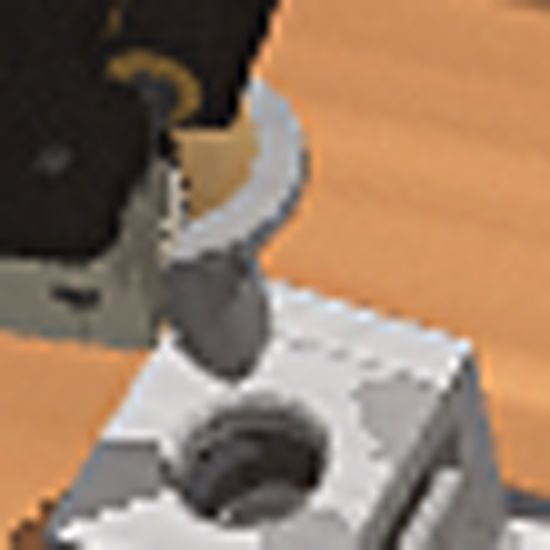

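The nose is about (218,251), the hole centre about (220.5,261), and their xy agree to about 2 mm. Lowering in stages with force checks.

Scaled: 0.045 m / 0.75 = 0.06, 0.04 m / 0.75 = 0.0533.

>>> pendant([
  {"aperture": 0.02, "tz": 0.02},
  {"aperture": 0.02, "tz": 0.04},
  {"aperture": 0.02, "tz": 0.0533},
  {"aperture": 0.02, "tz": 0.06},
  {"aperture": 0.02, "tz": 0.06},
])

```text
t: 5.7
eef_pos: [0.5778, -0.1757, 0.1251]
ee_rot: [3.141, 0.0, -1.464]
force: [0.4, -0.7, -1.8]
width: 0.0271
gripper_force: 40.0
```

>>> pendant([
  {"aperture": 0.02, "tz": 0.0053},
  {"aperture": 0.02, "tz": 0.0107},
  {"aperture": 0.02, "tz": 0.016},
  {"aperture": 0.02, "tz": 0.02},
  {"aperture": 0.02, "tz": 0.02},
])

```text
t: 6.12
eef_pos: [0.5777, -0.1762, 0.1099]
ee_rot: [3.141, 0.0, -1.465]
force: [-1.0, 0.1, -2.6]
width: 0.0272
gripper_force: 40.0
```

Scaled: 0.012 m / 0.75 = 0.016, 0.008 m / 0.75 = 0.0107.

>>> pendant([
  {"aperture": 0.02, "tz": 0.0053},
  {"aperture": 0.02, "tz": 0.0107},
  {"aperture": 0.02, "tz": 0.016},
  {"aperture": 0.02, "tz": 0.016},
])

```text
t: 6.45
eef_pos: [0.5774, -0.1762, 0.0975]
ee_rot: [3.14, 0.0, -1.465]
force: [-1.0, -0.2, -3.4]
width: 0.0269
gripper_force: 40.0
```

>>> pendant([
  {"aperture": 0.02, "tz": 0.0053},
  {"aperture": 0.02, "tz": 0.0107},
  {"aperture": 0.02, "tz": 0.0147},
  {"aperture": 0.02, "tz": 0.0173},
  {"aperture": 0.02, "tz": 0.0173},
])

```text
t: 6.87
eef_pos: [0.5777, -0.1762, 0.0849]
ee_rot: [3.141, 0.0, -1.465]
force: [0.0, -0.1, -2.1]
width: 0.027
gripper_force: 40.0
```

Scaled: 0.003 m / 0.75 = 0.004, 0.002 m / 0.75 = 0.0027.

>>> pendant([
  {"aperture": 0.02, "tz": 0.0013},
  {"aperture": 0.02, "tz": 0.0027},
  {"aperture": 0.02, "tz": 0.004},
  {"aperture": 0.02, "tz": 0.004},
])

```text
t: 7.2
eef_pos: [0.5782, -0.1762, 0.0826]
ee_rot: [-3.141, -0.0, -1.465]
force: [-0.8, 0.1, -2.7]
width: 0.0269
gripper_force: 40.0
```

```bash
python3 - <<'E'
from h import *
cv2.imwrite("pics/scene2.png",arm.grab_frame("scene")[:,:,::-1])
im=cv2.imread("pics/scene2.png")[210:290,180:270]
cv2.imwrite("pics/home.png",cv2.resize(im,(675,600),interpolation=cv2.INTER_CUBIC))
E
```

```text
(no output)
```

View pics/home.png

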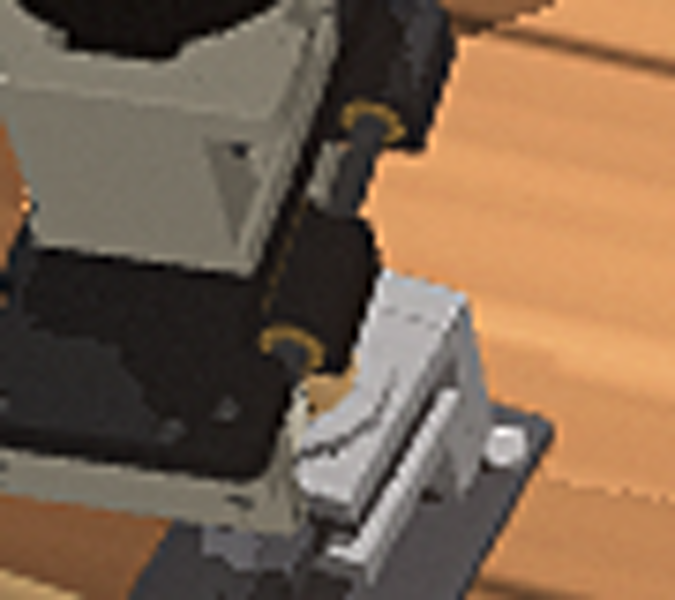

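The collar's edge, around crop (350,430), lies on the fork top with almost no gap. I'll press a little further until contact shows in the force.

Scaled: 0.001 m / 0.75 = 0.0013, 0.0005 m / 0.75 = 0.0007.

>>> pendant([
  {"aperture": 0.02, "tz": 0.0007},
  {"aperture": 0.02, "tz": 0.0013},
  {"aperture": 0.02, "tz": 0.0013},
])

```text
t: 7.5
eef_pos: [0.5781, -0.1762, 0.0825]
ee_rot: [-3.141, -0.0, -1.464]
force: [-2.4, 1.2, 5.0]
width: 0.0269
gripper_force: 40.0
```

>>> pendant([
  {"aperture": 0.02, "tz": 0.0007},
  {"aperture": 0.02, "tz": 0.0013},
  {"aperture": 0.02, "tz": 0.0013},
])

```text
t: 7.75
eef_pos: [0.5782, -0.1763, 0.0824]
ee_rot: [-3.141, -0.001, -1.464]
force: [-5.6, 2.9, 12.2]
width: 0.0268
gripper_force: 40.0
```

The push force rose to 12 N while the TCP stayed at 0.0825, so the collar is home. Releasing and rising.

Scaled: -0.001 m / 0.75 = -0.0013.

>>> pendant([
  {"aperture": 0.088, "tz": -0.0013},
  {"aperture": 0.088, "tz": -0.0013},
  {"aperture": 0.088, "tz": -0.0013},
  {"aperture": 0.088, "tz": -0.0013},
  {"aperture": 0.088, "tz": -0.0013},
  {"aperture": 0.088, "tz": -0.0013},
  {"aperture": 0.088, "tz": -0.0013},
  {"aperture": 0.088, "tz": -0.0013},
])

```text
t: 8.42
eef_pos: [0.578, -0.1762, 0.0814]
ee_rot: [3.141, -0.0, -1.465]
force: [-0.4, -0.9, -0.0]
width: 0.0751
gripper_force: 0.0
```

>>> pendant([
  {"aperture": 0.088, "tz": -0.0133},
  {"aperture": 0.088, "tz": -0.04},
  {"aperture": 0.088, "tz": -0.08},
  {"aperture": 0.088, "tz": -0.1333},
  {"aperture": 0.088, "tx": -0.04, "tz": -0.16},
  {"aperture": 0.088, "tx": -0.0933, "tz": -0.16},
  {"aperture": 0.088, "tx": -0.1467, "tz": -0.16},
  {"aperture": 0.088, "tx": -0.2, "tz": -0.16},
  {"aperture": 0.088, "tx": -0.24, "tz": -0.16},
  {"aperture": 0.088, "tx": -0.24, "tz": -0.16},
  {"aperture": 0.088, "tx": -0.24, "tz": -0.16},
])

```text
t: 9.33
eef_pos: [0.559, 0.0044, 0.2026]
ee_rot: [-3.14, 0.0, -1.462]
force: [0.9, -0.6, -0.3]
width: 0.0874
gripper_force: 0.0
```

```bash
python3 - <<'E'
from h import *
for n in("scene","top"): cv2.imwrite(f"pics/{n}3.png",arm.grab_frame(n)[:,:,::-1])
a=cv2.imread("pics/scene3.png")[215:315,170:320];b=cv2.imread("pics/top3.png")[170:270,380:530]
cv2.imwrite("pics/end.png",cv2.resize(np.hstack([a,b]),(800,267),interpolation=cv2.INTER_CUBIC))
E
```

```text
(no output)
```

View pics/end.png

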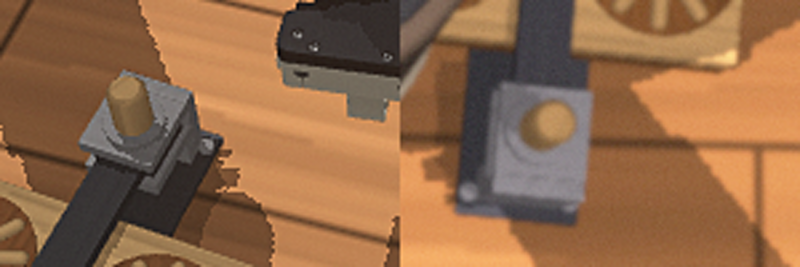

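View pics/scene3.png

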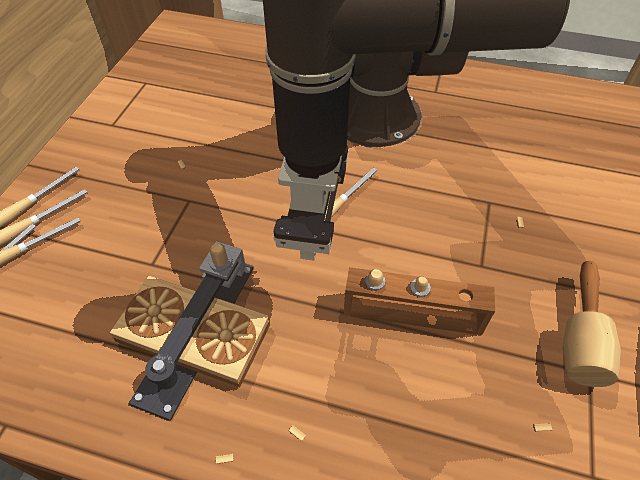

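The pin stands upright in the fork at scene (219,257) with its collar flat on top. The other two pins are still in the rack at (376,279) and (421,287), and the gripper is clear.

```bash
python3 -c "
from station import arm
print(arm.job_done())"
```

```text
the job is handed in; nothing more can be done
None
```

The long pin is through the fork and bar with its collar seated on top of the fork and released, the other two pins are still in the rack, and the job was handed in at about 9.5 s (no verdict was returned).

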